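# Seat the blue tube carousel on its turntable spindle

### The job

The blue test-tube carousel sits on its spindle but rides high, because the two tabs under it rest on the collar instead of in the keyway. Turn it by its grip bar until the bar lines up with the yellow marks on its own grey base, so that the tabs drop in and the carousel sits fully home and level, then let go. Leave the green carousel alone.

Things in the scene. Friction and masses are not known exactly. Their poses are not given: they have to be found in the camera images.
- blue_grip (a point): Centre (half-way up) of the upright grip bar on top of the loose blue carousel: 56 mm long (along its x axis), 16 mm wide (y), 44 mm high (z), yellow stripe along its top. It stands on a hub of 36 mm diameter. At the start 143 mm above the table and 35 to 90 degrees out of line with the keyway; 129 mm when seated. Either way round fits (half-turn symmetry). Carousel about 0.2 kg.
- blue_under (a point): Point on the blue carousel's axis at the underside of its disc (110 mm diameter, 10 mm thick), 66 mm below the bar's centre, same axes. From here two tabs hang 14 mm down, 18 mm wide, 17 to 27 mm from the axis at +x and -x (in line with the bar), and the hub's 20 mm blind bore goes up. At the start the tabs stand on the collar, this point 77 mm above the table; 63 mm when seated.
- blue_base: Grey square base of the blue carousel, 150 x 150 x 45 mm, fixed. Origin: centre of its underside, on the spindle axis; z up. Spindle 17 mm thick, top 99 mm up. The collar under the disc (top 63 mm up) is cut by a straight keyway 30 mm wide along the base's x axis; tabs enter within about 13 degrees of it. Yellow marks at two opposite edges of its top, seen beside the disc, show that x line.
- green_grip (a point): Centre of the grip bar of the green carousel, a bystander: same shape as the blue one, on a base of the same kind, already seated (129 mm above the table) and loaded with five stoppered tubes that reach to just below this point. Leave it alone.
There are look-alikes about, which are no part of the job. What is shaped like the blue_base but pink is not meant.

How it is judged:
At the end, for the whole second after the job is handed in: The blue carousel is on its own base's spindle (axis within 10 mm), its bar in line with the base's x axis within 17 degrees either way round, level within 6 degrees, and dropped home: the grip-bar centre less than 134 mm above the table (129 mm when seated) (z of blue_grip in the frame of blue_base between 0.12 and 0.134 m and horizontal distance between blue_grip and blue_base below 0.01 m and angle between the x axis of blue_grip and the x axis of blue_base, either way round below 0.3 rad and angle between blue_grip's own z axis and vertical below 0.1 rad); the robot touches nothing.
It fails at once if the green carousel is disturbed (its grip bar moved by more than 15 mm) (distance of green_grip from where it was at the start of the episode above 0.015 m).
It also fails if it takes over 32 s, if anything falls off the work surface, if the arm or the gripper's body presses on something with over 40 N, if the wrist force passes 120 N, or if a joint passes its speed limit or range.

### The arm

A 6-joint arm with a two-finger parallel gripper is mounted at the origin on the work surface. World frame = base frame: x ahead of the robot, y to its left, z up, the work surface at z = 0. Lengths are in m, angles in rad, forces in N, time in s.
With the tool pointing down it reaches from about 0.3 to 0.85 m from the base axis. Payload 4.2 kg.
Tool frame: the origin (TCP) lies midway between the tips of the shut fingers; the grasp point (between the pads) lies 19 mm behind it (r.tcp_to_grasp is the distance from the TCP to the grasp point, in m); z points along the fingers, y is the line along which they close (so a half turn about z gives the same grasp; the last joint's range is limited). The gripper opens to 91 mm and grips with 3 to 60 N. Pads are 32 mm wide; open, the fingers measure 118 mm over their backs; the gripper's body (76 mm by 178 mm) begins 60 mm behind the grasp point.
Start: joints at [-1.193, 0.32, 1.565, -0, 1.257, -0.02], TCP at [0.223, -0.53, 0.214] pointing down, gripper open.
Joint ranges: [-3.11, 3.11], [-0.84, 2.01], [0.21, 2.61], [-1.34, 4.49], [0.05, 2.63], [-2.56, 2.56]. Speed limits (rad/s): [2.57, 2.57, 3.14, 3.14, 3.14, 3.14].

### API

Orientations are given as a unit quaternion [w, x, y, z].
In Python, from workcell import sensors, vision, r gives the robot as it stands. The module is installed in compiled form; this text tells all that it offers.
- The arm moves only by the tool play_rows, never from a script. Its argument "series" is a list of rows, each a list of 7 numbers: the shift along the tool's x, y, z in cm, then the turn, a rotation vector about the tool's x, y, z in units of 6 degrees (1.0 is 6 degrees), then the finger opening in cm, from 0 to 9.12. A call has exactly 10 rows; each row is the pose to reach, as a shift and turn from the pose commanded when the call began, along the tool's axes at that moment; what a row does not reach only later rows make up. A row lasts 1/8 s, in which the tool goes at most 62.5 mm and 10.7 degrees, less where a joint would pass 70% of its speed; a pose out of reach is approached as far as the arm can. A call with a gripper value outside its range is refused whole. The fingers move at their own pace and stop on an object; "force" is the grip in N (left out, the last holds). Time passes only in rows, so rows that repeat a pose let the fingers close, or fill a call up. It gives the time, the measured TCP pose, the force, the opening and the grip force at its end, in the units of the state.
- sensors.get_obs(): the state, without advancing time (a new reading comes with each control period).
- vision.snapshot(name): name is "scene" or "top" or "wrist"; returns the picture (420x560x3 uint8, blue, green, red); there is no depth.
- vision.calibration(name): a dict with "camera_matrix" (3x3 intrinsics, pixels), "pose" (4x4, takes a point from camera to world coordinates); the wrist camera has in their place "mount" (4x4, takes a point from camera to tool coordinates, whose origin is the TCP and whose axes are the flange's). Camera axes: x right, y up, looking along -z (the intrinsics and any distortion apply to the point x, -y, -z); pixel columns grow to the right and rows downward; lengths in m; the calibration is good to about 2 mm. A picture is of the moment at which its call begins: read the wrist's pose just before it. calibration takes no time and is no camera call.
- r.hand_in(): hands the job in; it is judged then, once.
The state is a dict: "t": time; "joints": joint angles; "qd": joint speeds; "tau": joint torques, N m; "ee_pos": TCP position; "tcp_rot": TCP orientation; "force": force on the tool from outside, world axes, zero at the start; "torque": the same for the moment, N m; "opening": opening from 0.0 (shut) to 1.0 (fully open); "grasp_force": force on a finger pad.
Only numpy, scipy, OpenCV 4.12 (cv2) and the standard library are available. Lean on these libraries where they do the work, as an engineer would, in place of code of your own. Each camera call takes 0.05 s, during which the arm holds its last target. There are 200 camera calls.

## Working session

There is one attempt and no reset: what is moved stays moved. The work goes in short steps, Python scripts to look and compute and a tool call to move; the robot and the scene stay as the last step left them, time stands still between calls to the robot, and variables do not carry over. Pictures are saved under pics/ and viewed, at most 10 in all, crops included, and the job is handed in when it is done.

Besides the shell and the picture viewer there is one more tool, called after "Request:" as a command line: name --pt "numbers of a row" for each row, then --argument value for the rest. play_rows: Moves the arm, as the interface text tells. Its arguments: {"type":"object","properties":{"series":{"type":"array","items":{"type":"array","items":{"type":"number"}}},"force":{"type":"number"}},"required":["series"]}

```bash
mkdir -p pics; python3 - <<'E'
from workcell import sensors, vision, r
import cv2,numpy as np
for n in ("top","scene"):
    cv2.imwrite(f"pics/{n}0.png",vision.snapshot(n)); c=vision.calibration(n); print(n,{k:np.round(v,4).tolist() if not isinstance(v,str) else v for k,v in c.items()})
c=vision.calibration("wrist");print({k:np.round(v,4).tolist() for k,v in c.items()})
o=sensors.get_obs();print(o['t'],o['ee_pos'],o['tcp_rot'],o['opening'],r.tcp_to_grasp)
E
```

```text
top {'camera_matrix': [[432.1201, 0.0, 277.5956], [0.0, 432.1201, 206.8915], [0.0, 0.0, 1.0]], 'pose': [[-0.0115, 0.9815, -0.1912, 0.3069], [-0.9999, -0.0117, 0.0001, -0.0013], [-0.0021, 0.1912, 0.9815, 0.8464], [0.0, 0.0, 0.0, 1.0]]}
scene {'camera_matrix': [[459.5273, 0.0, 279.8232], [0.0, 459.5273, 206.9033], [0.0, 0.0, 1.0]], 'pose': [[-0.0068, -0.8762, 0.4819, 0.892], [1.0, -0.0093, -0.0028, 0.0258], [0.0069, 0.4818, 0.8762, 0.856], [0.0, 0.0, 0.0, 1.0]]}
{'camera_matrix': [[367.154, 0.0, 269.9411], [0.0, 367.154, 206.8466], [0.0, 0.0, 1.0]], 'mount': [[-0.0007, 0.9562, 0.2928, 0.0836], [1.0, 0.0004, 0.0011, 0.0004], [0.0009, 0.2928, -0.9562, -0.1701], [0.0, 0.0, 0.0, 1.0]]}
0.1 [ 0.22257828 -0.52968338  0.21319782] [-7.80695978e-04  9.80279659e-01  1.97613656e-01 -1.54306860e-04] 0.9997920595119928 0.0188
```

View pics/top0.png

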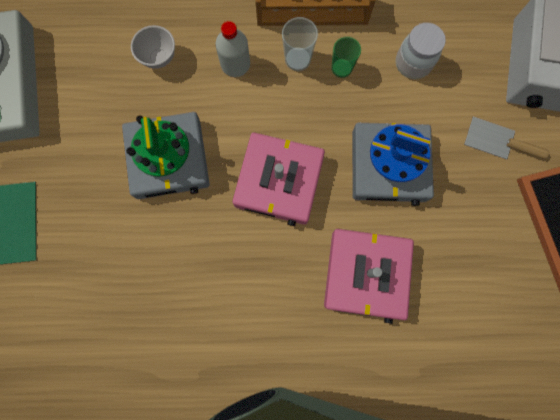

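View pics/scene0.png

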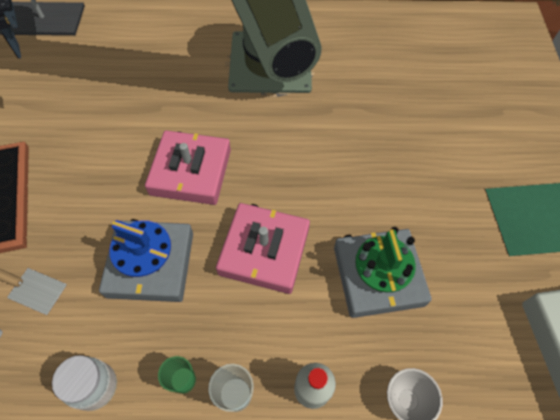

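The top view shows the blue carousel at about (400,153) on the grey base, with corners near (354,125) and (432,200) and a yellow mark at (396,192). The green carousel is at (162,150). I'll crop both views for exact pixels.

```bash
python3 - <<'E'
import cv2,numpy as np
a=cv2.imread("pics/top0.png")[110:210,345:445];b=cv2.imread("pics/scene0.png")[205:305,95:195]
cv2.imwrite("pics/c0.png",np.hstack([cv2.resize(i,(400,400),interpolation=cv2.INTER_CUBIC) for i in (a,b)]))
for n,(r0,r1,c0,c1) in {"top":(110,210,345,445),"scene":(205,305,95,195)}.items():
    i=cv2.imread(f"pics/{n}0.png")[r0:r1,c0:c1]; h=cv2.cvtColor(i,cv2.COLOR_BGR2HSV)
    m=cv2.inRange(h,(18,150,110),(35,255,255)); k,l,s,cc=cv2.connectedComponentsWithStats(m)
    for j in range(1,k):
        if s[j,4]>8: print(n,s[j]+[c0,r0,0,0,0],cc[j]+[c0,r0], cv2.minAreaRect(np.argwhere(l==j)[:,::-1].astype(np.float32)+[c0,r0] if 0 else (np.argwhere(l==j)[:,::-1]+[c0,r0]).astype(np.float32)))
E
```

```text
top [397 131  33  12  63] [413.22222222 136.76190476] ((413.0788269042969, 136.75234985351562), (33.52566146850586, 1.8192217350006104), 17.650123596191406)
top [373 142  16   7  33] [380.66666667 145.33333333] ((380.45001220703125, 145.14999389648438), (16.12761688232422, 1.8973664045333862), 18.43494987487793)
top [393 187   5  10  47] [394.95744681 191.40425532] ((395.0, 191.5), (9.0, 4.0), 90.0)
scene [113 222   9   4  11] [116.36363636 223.45454545] ((117.00000762939453, 223.5), (8.51635456085205, 1.2362449169158936), 15.945395469665527)
scene [126 227  16   6  16] [133.5 229.5] ((133.49998474121094, 229.50001525878906), (15.811387062072754, 0.6324554085731506), 18.43494987487793)
scene [115 237   8   4  12] [118.5  238.75] ((118.40000915527344, 238.80001831054688), (7.589465618133545, 1.2649110555648804), 18.434947967529297)
scene [151 251  14   5  16] [157.5625 252.875 ] ((157.55838012695312, 252.83938598632812), (13.5842866897583, 1.0252292156219482), 19.983104705810547)
scene [137 285   4   8  27] [138.44444444 288.44444444] ((138.5, 288.5), (7.0, 3.0), 90.0)
```

View pics/c0.png

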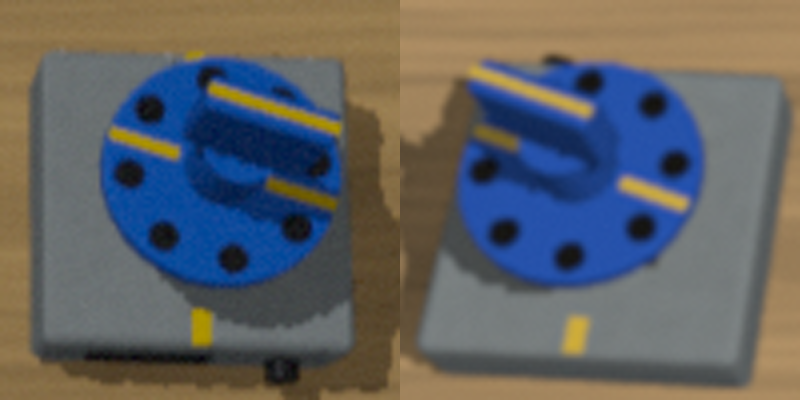

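The crop shows the top-view bar stripe from (397.5,132) to (430,142), with base marks at (395.5,196.5) and (393.8,123). In the scene view the stripe runs from (112.5,222.5) to (143,233).

```bash
cat > h.py <<'E'
from workcell import sensors, vision, r
import cv2,numpy as np
from scipy.spatial.transform import Rotation as R
def pose(o): q=o['tcp_rot']; return np.array(o['ee_pos']),R.from_quat([q[1],q[2],q[3],q[0]])
def ray(n,uv,z,P=None):
    c=vision.calibration(n); K=np.array(c['camera_matrix'])
    if n=="wrist":
        T=np.eye(4);T[:3,:3]=P[1].as_matrix();T[:3,3]=P[0];T=T@np.array(c['mount'])
    else: T=np.array(c['pose'])
    d=np.linalg.solve(K,[uv[0],uv[1],1]); d=T[:3,:3]@(d*[1,-1,-1]); o=T[:3,3]
    return o+d*(z-o[2])/d[2]
E
python3 - <<'E'
from h import *
ang=lambda v:np.degrees(np.arctan2(v[1],v[0]))%180
for n,p,q in (("top",(397.5,132),(430,142)),("scene",(112.5,222.5),(143,233))):
    a,b=ray(n,p,.165),ray(n,q,.165);print(n,(a+b)/2,ang(a-b),np.linalg.norm(a-b))
a,b=ray("top",(395.5,196.5),.045),ray("top",(393.75,123),.045);print((a+b)/2,ang(a-b),np.linalg.norm(a-b))
print(ray("scene",(138.5,292),.045), ray("top",(413,137),.165))
print('green',ray("top",(151,133),.151),ray("scene",(394,247),.151))
o=sensors.get_obs();p,q=pose(o);print(p,q.as_matrix().round(3),o['joints'])
E
```

```text
top [ 0.55495659 -0.22831835  0.165     ] 71.0170817798383 0.055600689285542126
scene [ 0.55440718 -0.2258678   0.165     ] 70.65752998124599 0.0572838231573932
[ 0.55419152 -0.22824782  0.045     ] 177.6836816617192 0.1477006698782712
[ 0.62591455 -0.22818123  0.045     ] [ 0.55495012 -0.22713954  0.165     ]
green [0.57266262 0.21199561 0.151     ] [0.57888246 0.21969019 0.151     ]
[ 0.22257828 -0.52968338  0.21319782] [[ 0.922  0.387 -0.001]
 [ 0.387 -0.922  0.001]
 [ 0.    -0.002 -1.   ]] [-1.19299175e+00  3.20235790e-01  1.56556227e+00 -2.71970609e-05
  1.25738598e+00 -2.00330831e-02]
```

Request:
play_rows --pt "5.3 -1.9 0 0 0 -1 9.1" --pt "10.6 -3.75 0 0 0 -2 9.1" --pt "15.9 -5.6 0 0 0 -3 9.1" --pt "21.2 -7.5 0 0 0 -4 9.1" --pt "26.4 -9.4 0 0 0 -5 9.1" --pt "31.7 -11.2 0 0 0 -6 9.1" --pt "37 -13.1 0 0 0 -7 9.1" --pt "42.3 -15 0 0 0 -8.05 9.1" --pt "42.3 -15 0 0 0 -8.05 9.1" --pt "42.3 -15 0 0 0 -8.05 9.1" --force 20

```text
t: 1.35
ee_pos: [0.5541, -0.228, 0.2134]
tcp_rot: [-0.0, 0.814, 0.581, -0.001]
force: [-0.3, 0.2, 0.7]
opening: 0.994
grasp_force: 0.0
```

```bash
python3 - <<'E'
from h import *
o=sensors.get_obs();P=pose(o);i=vision.snapshot("wrist");cv2.imwrite("pics/w1.png",i)
print(o['t'],P[0],P[1].as_matrix().round(3))
h=cv2.cvtColor(i,cv2.COLOR_BGR2HSV);m=cv2.inRange(h,(18,150,90),(35,255,255));k,l,s,cc=cv2.connectedComponentsWithStats(m)
for j in range(1,k):
    if s[j,4]>40:
        rect=cv2.minAreaRect(np.argwhere(l==j)[:,::-1].astype(np.float32)); bp=cv2.boxPoints(rect); bp=[ray("wrist",b,.165,P) for b in bp]
        print(s[j],cc[j].round(1),rect,"ifz165:",ray("wrist",rect[0],.165,P).round(4),np.round(bp,3)[:,:2].tolist())
E
```

```text
1.35 [ 0.55405759 -0.228003    0.21339517] [[ 0.324  0.946 -0.002]
 [ 0.946 -0.324 -0.   ]
 [-0.001 -0.001 -1.   ]]
[270 132   6  39 188] [272.7 150.6] ((272.7337646484375, 150.9547882080078), (4.818356037139893, 38.04717254638672), 2.0454084873199463) ifz165: [ 0.5725 -0.1802  0.165 ] [[0.567, -0.19], [0.575, -0.169], [0.578, -0.17], [0.57, -0.191]]
[332 159  17  11 125] [340.  164.2] ((340.0094299316406, 164.2830047607422), (7.966911792755127, 15.796463012695312), 74.05460357666016) ifz165: [ 0.6081 -0.2009  0.165 ] [[0.603, -0.198], [0.613, -0.199], [0.613, -0.204], [0.603, -0.203]]
[ 94 184  19  10 131] [103.2 188.9] ((103.07199096679688, 188.89601135253906), (7.870960235595703, 17.173006057739258), 79.69515228271484) ifz165: [ 0.4665 -0.1684  0.165 ] [[0.462, -0.165], [0.473, -0.167], [0.471, -0.172], [0.46, -0.17]]
[268 187   8  83 462] [272.3 228.2] ((271.4999694824219, 227.99996948242188), (81.99998474121094, 6.999999046325684), 90.0) ifz165: [ 0.556  -0.2261  0.165 ] [[0.563, -0.2], [0.567, -0.201], [0.549, -0.254], [0.545, -0.252]]
[198 200  10   9  69] [202.6 203.7] ((202.
[... 158 characters left out ...]
.194], [0.523, -0.199], [0.518, -0.199]]
[ 54 292  34  63 761] [ 66.7 322.4] ((67.54454803466797, 322.55450439453125), (25.75885581970215, 63.38239669799805), 17.020524978637695) ifz165: [ 0.4005 -0.2462  0.165 ] [[0.376, -0.261], [0.411, -0.222], [0.424, -0.232], [0.389, -0.272]]
[453 292  34  63 838] [472.4 322.6] ((470.0513916015625, 322.9919128417969), (63.73670959472656, 27.761341094970703), 81.02737426757812) ifz165: [ 0.6628 -0.3363  0.165 ] [[0.655, -0.31], [0.673, -0.312], [0.671, -0.365], [0.652, -0.362]]
[ 252  369  308   27 6582] [415.1 384.2] ((405.5, 382.0), (26.0, 307.0), 90.0) ifz165: [ 0.6097 -0.3707  0.165 ] [[0.508, -0.324], [0.717, -0.395], [0.714, -0.419], [0.5, -0.346]]
```

View pics/w1.png

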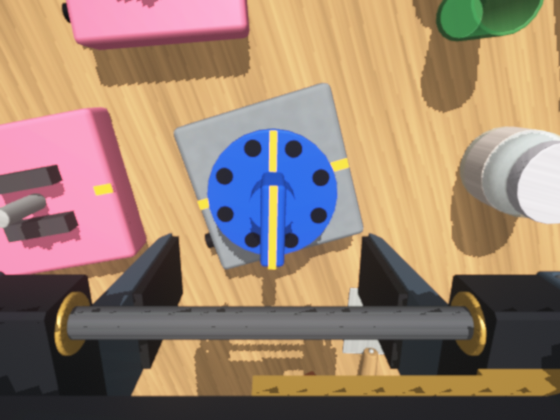

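The wrist view shows the bar vertical at column 272 (rows 187 to 270), centred between the fingers. The base marks at (340,164) and (203,204) are about 73.5° off the bar. Next I go down and grip.

Request:
play_rows --pt "0.2 0.1 2.5 0 0 0 9.1" --pt "0.2 0.1 5 0 0 0 7" --pt "0.2 0.1 7.5 0 0 0 5" --pt "0.2 0.1 8.5 0 0 0 4" --pt "0.2 0.1 8.5 0 0 0 3" --pt "0.2 0.1 8.5 0 0 0 1" --pt "0.2 0.1 8.5 0 0 0 1" --pt "0.2 0.1 8.5 0 0 0 1" --pt "0.2 0.1 8.5 0 0 0 1" --pt "0.2 0.1 8.5 0 0 0 1" --force 15

```text
t: 2.65
ee_pos: [0.5564, -0.2264, 0.1293]
tcp_rot: [0.0, 0.814, 0.581, 0.0]
force: [0.8, -0.2, 2.3]
opening: 0.175
grasp_force: 15.0
```

Request:
play_rows --pt "0 0 0 0 0 1.3 1" --pt "0 0 0 0 0 2.7 1" --pt "0 0 0 0 0 4.1 1" --pt "0 0 0 0 0 5.5 1" --pt "0 0 0 0 0 6.9 1" --pt "0 0 0 0 0 8.3 1" --pt "0 0 0 0 0 9.7 1" --pt "0 0 0 0 0 11 1" --pt "0 0 0 0 0 12.2 1" --pt "0 0 0 0 0 12.2 1"

```text
t: 3.9
ee_pos: [0.5558, -0.2262, 0.1283]
tcp_rot: [-0.0, 1.0, -0.018, -0.001]
force: [-0.7, -0.6, -2.0]
opening: 0.172
grasp_force: 15.0
```

Request:
play_rows --pt "0 0 0.3 0 0 0 1" --pt "0 0 0.6 0 0 0 1" --pt "0 0 0.9 0 0 0 1" --pt "0 0 1.2 0 0 0 1" --pt "0 0 1.4 0 0 0 1" --pt "0 0 1.4 0 0 0 1" --pt "0 0 1.4 0 0 0 1" --pt "0 0 1.4 0 0 0 1" --pt "0 0 1.4 0 0 0 1" --pt "0 0 1.4 0 0 0 1"

```text
t: 5.15
ee_pos: [0.5562, -0.2264, 0.1153]
tcp_rot: [0.0, 1.0, -0.018, 0.0]
force: [-2.7, 0.9, 3.5]
opening: 0.179
grasp_force: 15.0
```

```bash
python3 - <<'E'
from h import *
o=sensors.get_obs();P=pose(o);cv2.imwrite("pics/w2.png",np.hstack([cv2.resize(vision.snapshot("wrist"),(400,300)),cv2.resize(vision.snapshot("scene")[190:310,80:240],(400,300))]))
print(o['t'],P[0],P[1].as_matrix().round(3),o['force'],o['torque'])
E
```

```text
5.15 [ 0.55622295 -0.22637547  0.11526985] [[ 0.999 -0.037  0.   ]
 [-0.037 -0.999 -0.   ]
 [ 0.     0.    -1.   ]] [-2.74866561  0.94807674  3.53635822] [ 0.26025983  0.44055193 -0.0049404 ]
```

View pics/w2.png

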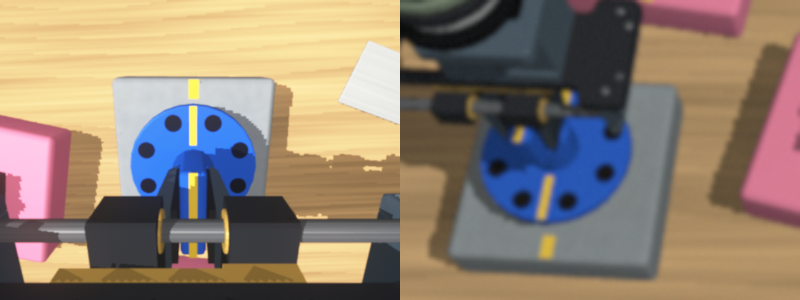

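The bar now lines up with the marks: column 194 in the left panel, and the disc stripe at (545,197) above the mark at (547,247) in the right. I'll release it, back off and check the height.

Request:
play_rows --pt "0 0 0 0 0 0 4" --pt "0 0 0 0 0 0 6" --pt "0 0 0 0 0 0 6" --pt "0 0 -1 0 0 0 6" --pt "0 0 -3 0 0 0 6" --pt "0 0 -6 0 0 0 6" --pt "0 0 -9 0 0 0 6" --pt "0 0 -10 0 0 0 6" --pt "0 0 -10 0 0 0 6" --pt "0 0 -10 0 0 0 6"

```text
t: 6.5
ee_pos: [0.5555, -0.2261, 0.2136]
tcp_rot: [-0.0, 1.0, -0.018, -0.001]
force: [-0.0, 1.1, -0.3]
opening: 0.659
grasp_force: 0.0
```

```bash
python3 - <<'E'
from h import *
o=sensors.get_obs();P=pose(o);i=vision.snapshot("wrist");cv2.imwrite("pics/w3.png",i)
print(o['t'],P[0])
h=cv2.cvtColor(i,cv2.COLOR_BGR2HSV);m=cv2.inRange(h,(18,150,90),(35,255,255));k,l,s,cc=cv2.connectedComponentsWithStats(m)
for j in range(1,k):
    if s[j,4]>40 and 200<cc[j][0]<340 and cc[j][1]<300:
        u,v=s[j,0]+s[j,2]/2,s[j,1]
        print(s[j],cc[j].round(1),[(z,ray("wrist",(u,v),z,P)[:2].round(4).tolist(),ray("wrist",(u,v+s[j,3]),z,P)[:2].round(4).tolist()) for z in (.165,.151)])
m=cv2.inRange(h,(100,120,40),(130,255,255));print(cv2.boundingRect(m))
E
```

```text
6.5 [ 0.55553195 -0.22610232  0.21359699]
[267 106   9  18 132] [271.  114.2] [(0.165, [0.6327, -0.2299], [0.6225, -0.2295]), (0.151, [0.6322, -0.2299], [0.6215, -0.2295])]
[269 132   4  36 144] [270.5 149.5] [(0.165, [0.618, -0.229], [0.5966, -0.2282]), (0.151, [0.6166, -0.229], [0.5938, -0.2282])]
[268 184   6  78 326] [270.4 222.3] [(0.165, [0.5867, -0.2279], [0.5344, -0.226]), (0.151, [0.5833, -0.2278], [0.5277, -0.2257])]
(209, 130, 124, 129)
```

View pics/w3.png

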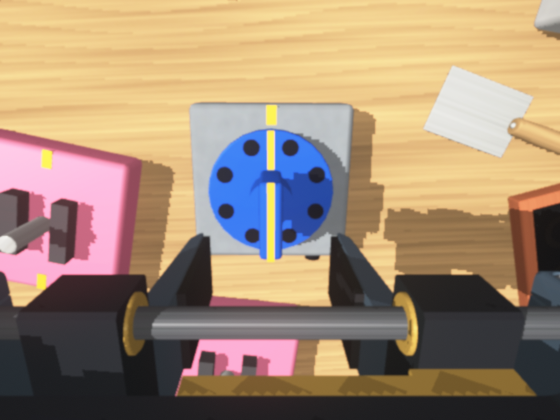

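The stripe is 78 px long, down from 82 px. That matches 56 mm at a height of 151 mm, so the carousel is seated, centred and in line with the mark at (271,114). The gripper is clear.

```bash
python3 -c "
from workcell import r
print(r.hand_in())"
```

```text
the job is handed in; nothing more can be done
None
```

The blue carousel is turned into line with its yellow marks and, by the last wrist picture, sits fully home and centred; I released it, left the green one alone and handed the job in at about 6.5 s (no verdict was returned).

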